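Draw out a donated cabin case's trolley handle to its second stop

TASK

On the shop counter a small cabin case lies on its front with its trolley handle stowed. Press in the button of the handle, draw the handle out to the second of its three stops and let the button spring back out so that the handle locks there. Finish still holding the handle by its grip, for the tubes to be wiped down; do not drag the case or disturb the things around it.

Things in the scene. Friction and masses are not known exactly. Their poses are not given: they have to be found in the camera images.
- case: Grey hard-shell cabin case lying on its front: 400 mm long (its x), 300 wide (y), 190 high (z), about 3 kg, loose. Origin: centre of its underside. Handle end at -x, wheels at +x. The handle well in the upper edge of the -x end is open upwards and to -x: 170 mm wide, 74 long, floor 126 above the counter.
- grip: Black bar grip of the handle, 128 mm long (its y), 24 thick (x), 22 high (z). Origin: the bar's centre; axes as the case's. Stowed it is at (-184, 0, 166) mm in the case's frame, 46 mm free between its inner (+x) face and the well's wall, 29 under it. Two 13 mm round tubes at y = -55 and 55 mm run from it into the case. It is drawn out level along its -x.
- button_face (a point): Centre of the outer face of the push button in the middle of the bar's outer (-x) face; at the bar's mid height, 20 mm to -x of its centre when out. The button is 42 mm wide (y), 14 high, stands 8 mm proud and is pressed towards +x (to the case), so pinching the bar across its thickness presses it. Axes as the case's.
- button (a joint): Press of the button: 0 out, 0.006 m fully in. It starts to move at 6 N and is fully in at 11 N. The handle is unlocked when it is in by more than 0.004 m. Let go between two stops, the button stays in by 3 to 4 mm and pops out by itself when the handle reaches the next stop and locks.
- handle (a joint): Extension of the handle: 0 stowed (locked), first stop 0.095 m, second stop 0.190 m, third stop and full length 0.285 m. It locks at each when the button is out (2 mm play either way), against pull and push; locked, it stands a pull of over 15 N. Sliding takes about 2 N with the button pressed, about 6 N with it let go between stops.
- cds: Bystander: pile of five CD cases, 125 x 142 mm, 51 mm high, on the counter under the path of the handle. Origin under its centre.
- saucers: Bystander: pile of white saucers, 144 mm across, 41 mm high. Origin under its centre.
- vase: Bystander: clear glass vase, 68 mm across, 170 mm high. Origin under its centre.
- frame: Bystander: wooden picture frame lying flat, 150 x 200 x 16 mm. Origin under its centre.

How it is judged:
By the outcome, as a careful person would: the job done as asked, in the order asked, and still so for the second after the job is handed in, while the arm keeps its last pose, push and grip.
It also fails if it takes over 38 s, if anything falls off the work surface, if the arm or the gripper's body presses on something with over 40 N, if the wrist force passes 120 N, or if a joint passes its speed limit or range.

ROBOT

A 6-joint arm with a two-finger parallel gripper is mounted at the origin on the work surface. World frame = base frame: x ahead of the robot, y to its left, z up, the work surface at z = 0. Lengths are in m, angles in rad, forces in N, time in s.
With the tool pointing down it reaches from about 0.25 to 0.775 m from the base axis. Payload 4 kg.
Tool frame: the origin (TCP) lies between the finger pads, 19 mm behind the fingertips; this is the grasp point; x points along the fingers, y is the direction in which the jaws open and shut, and the axes are right-handed (so a half turn about x gives the same grasp; the last joint's range is limited). The gripper opens to 94 mm and grips with 3 to 60 N. Pads are 16 mm wide; open, the fingers measure 119 mm over their backs; the gripper's body (75 mm by 177 mm) begins 78 mm behind the grasp point.
Start: joints at [1.102, 0.087, 1.371, -0, 1.684, -0.103], TCP at [0.197, 0.514, 0.224] pointing down, gripper open.
Joint ranges: [-3.1, 3.1], [-0.76, 2.03], [0.27, 2.55], [-1.08, 4.22], [0.17, 2.65], [-2.57, 2.57]. Speed limits (rad/s): [2.79, 2.79, 3.14, 3.14, 3.14, 3.14].

INTERFACE

Orientations are given as [roll, pitch, yaw] about the fixed x, y, z axes, in that order (R = Rz(yaw) Ry(pitch) Rx(roll)).
In Python, from bench import robot gives the robot as it stands.
- The arm moves only by the tool carry_out, never from a script. Its argument "targets" is a list of rows, each a list of 5 numbers: the closure, from 0 (fully open) to 1 (shut), then the shift along the tool's x, y, z in cm, then the turn about the tool's x in degrees. In form: [[fingers, tx, ty, tz, turn], ...]. A call has 1 to 20 rows; each row shifts and turns the commanded pose from where the row before left it, along the tool's axes as they then stand; what a row does not reach is not made up. A row lasts 1/10 s, in which the tool goes at most 50 mm and 8.59 degrees, less where a joint would pass 70% of its speed; a pose out of reach is approached as far as the arm can. A call is refused whole if a number of a shift passes 5 or a number of a turn 8.59, either way. A call with a gripper value outside its range is refused whole. The fingers move at their own pace and stop on an object; the grip force is fixed at half the most. Time passes only in rows, so rows that do not move let the fingers close. It gives the time, the measured TCP pose, the force and the opening at its end, in the units of the state.
- robot.get_obs(): the state, without advancing time (a new reading comes with each control period).
- robot.snapshot(name): name is "scene" or "top" or "wrist"; returns a dict with "image" (480x640x3 uint8, red, green, blue), "camera_matrix" (3x3 intrinsics, pixels), "distortion" ([k1, k2, p1, p2, k3] as OpenCV has them; the pictures are not rectified), "pose" (4x4, takes a point from camera to world coordinates). Camera axes: x right, y up, looking along -z (the intrinsics and any distortion apply to the point x, -y, -z); pixel columns grow to the right and rows downward; lengths in m; the calibration is good to about 2 mm. A picture is of the moment at which its call begins. There is no depth.
- robot.close_job(): hands the job in, once; it reports no verdict.
The state is a dict: "time": time; "joint_positions": joint angles; "qvel": joint speeds; "joint_torque": joint torques, N m; "tool_pos": TCP position; "ee_rot": TCP orientation; "wrist_force": force on the tool from outside, world axes, zero at the start; "wrist_torque": the same for the moment, N m; "width": finger opening in m.
Only numpy, scipy, OpenCV 4.12 (cv2) and the standard library are available. Lean on these libraries where they do the work, as an engineer would, in place of code of your own. Each camera call takes 0.05 s, during which the arm holds its last target. There are 200 camera calls.

## Working session

There is one attempt and no reset: what is moved stays moved. The work goes in short steps, Python scripts to look and compute and a tool call to move; the robot and the scene stay as the last step left them, time stands still between calls to the robot, and variables do not carry over. Pictures are saved under pics/ and viewed, about 8 in all and at most 12, crops included, and the job is handed in when it is done.

Besides the shell and the picture viewer there is one more tool, called after "Request:" as name([rows], argument=value, ...), one row to a line, values as JSON. carry_out: Moves the arm, as the interface text tells. Its arguments: {"type":"object","properties":{"targets":{"type":"array","items":{"type":"array","items":{"type":"number"}}}},"required":["targets"]}

```bash
mkdir -p pics; cat > h.py <<'E'
import numpy as np, cv2, pickle
from bench import robot
def snap(cam,name):
    s=robot.snapshot(cam); cv2.imwrite(f'pics/{name}.png',s['image'][:,:,::-1]); pickle.dump(s,open(f'pics/{name}.pkl','wb')); return s
def load(n): return pickle.load(open(f'pics/{n}.pkl','rb'))
def ray(s,px):
    p=cv2.undistortPoints(np.array(px,float).reshape(-1,1,2),s['camera_matrix'],np.array(s['distortion'],float)).reshape(-1,2)
    d=np.c_[p[:,0],-p[:,1],-np.ones(len(p))]@s['pose'][:3,:3].T
    return s['pose'][:3,3],d
def atz(s,px,z):
    o,d=ray(s,px); return o+d*((z-o[2])/d[:,2])[:,None]
def proj(s,P):
    P=np.array(P,float).reshape(-1,3); T=np.linalg.inv(s['pose']); c=P@T[:3,:3].T+T[:3,3]
    c=c*[1,-1,-1]
    return cv2.projectPoints(c,np.zeros(3),np.zeros(3),s['camera_matrix'],np.array(s['distortion'],float))[0].reshape(-1,2)
E
python3 - <<'E'
from h import *
for c in ['top','scene']:
    s=snap(c,c+'0'); print(c,s['pose'].round(3).tolist(),s['camera_matrix'].round(0).tolist())
o=robot.get_obs(); print(o)
E
```

```text
top [[0.012, 0.996, -0.09, 0.414], [-1.0, 0.011, -0.002, -0.005], [-0.001, 0.09, 0.996, 1.39], [0.0, 0.0, 0.0, 1.0]] [[540.0, 0.0, 319.0], [0.0, 540.0, 245.0], [0.0, 0.0, 1.0]]
scene [[-0.485, -0.501, 0.717, 1.329], [0.875, -0.28, 0.396, 0.462], [0.002, 0.819, 0.574, 0.767], [0.0, 0.0, 0.0, 1.0]] [[469.0, 0.0, 321.0], [0.0, 469.0, 244.0], [0.0, 0.0, 1.0]]
{'time': 0.1, 'joint_positions': array([ 1.10190402e+00,  8.78622173e-02,  1.37208252e+00, -2.38203777e-05,
        1.68359117e+00, -1.03093855e-01]), 'qvel': array([ 0.00156753, -0.0030589 , -0.00308547, -0.00146982,  0.00211944,
        0.00107959]), 'joint_torque': array([ 2.83066780e-03, -3.41255307e+01, -3.03301442e+01,  7.20724580e-02,
        3.04915407e-02, -8.18601507e-05]), 'tool_pos': array([0.19653568, 0.51320296, 0.22324195]), 'ee_rot': array([-1.66170803,  1.56885293, -2.02750914]), 'wrist_force': array([-0.59540136,  0.43129243, -0.04535517]), 'wrist_torque': array([0.00719905, 0.02452978, 0.00926583]), 'width': 0.09369145945591795}
```

View pics/top0.png

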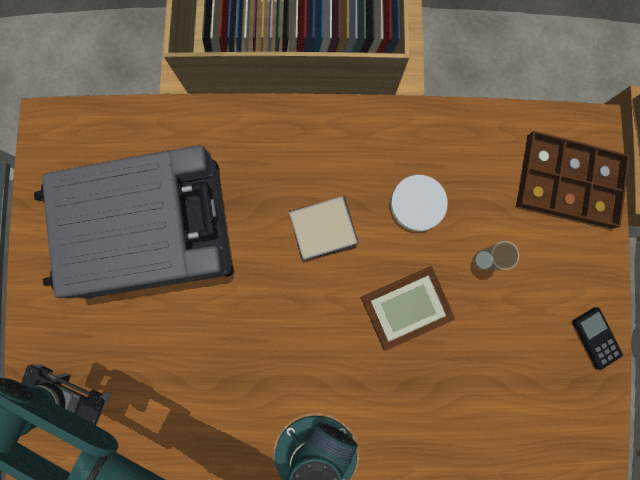

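View pics/scene0.png

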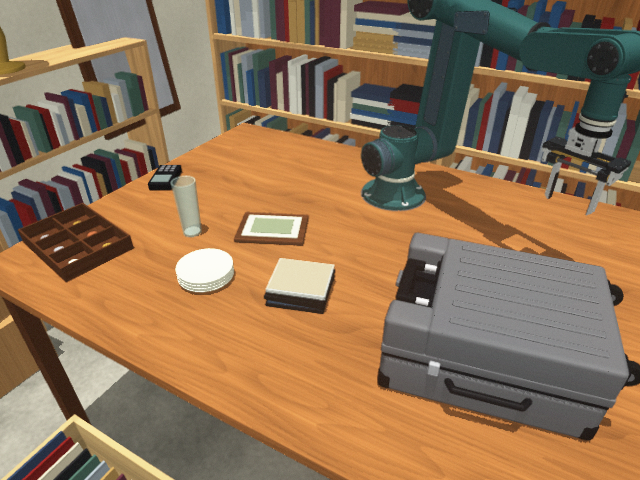

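The top view shows the case at left, with its handle end facing image right (world -y) and the grip near (200,212). The CDs are at (323,228), the saucers at (419,203), and the vase and frame are further right. I'll zoom in on the well next.

```bash
python3 - <<'E'
from h import *
a=cv2.imread('pics/top0.png')[140:300,30:240]; b=cv2.imread('pics/scene0.png')[220:400,370:480]
a=cv2.resize(a,None,fx=2.2,fy=2.2,interpolation=2)
b=cv2.resize(b,None,fx=3,fy=3,interpolation=2)
c=np.zeros((max(a.shape[0],b.shape[0]),a.shape[1]+b.shape[1],3),np.uint8); c[:a.shape[0],:a.shape[1]]=a; c[:b.shape[0],a.shape[1]:]=b
cv2.imwrite('pics/z0.png',c); print(c.shape,a.shape)
E
```

```text
(540, 792, 3) (352, 462, 3)
```

View pics/z0.png

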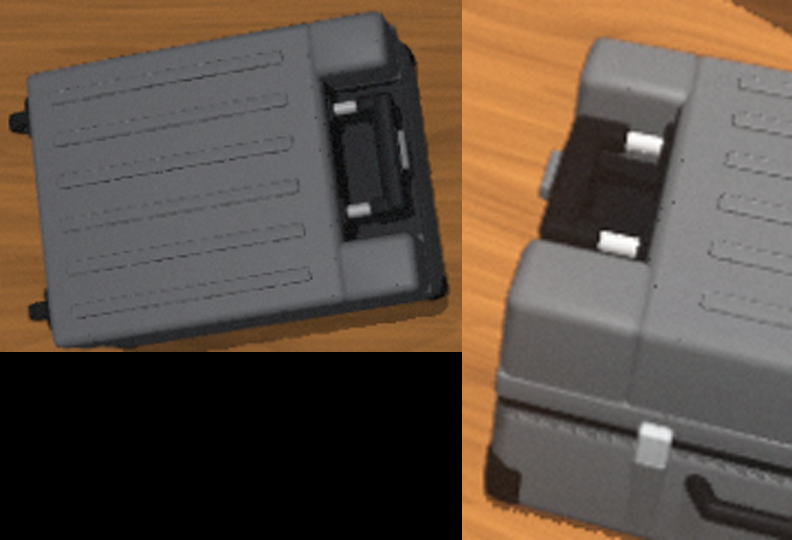

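```bash
python3 - <<'E'
from h import *
from scipy.optimize import least_squares
t=load('top0'); s=load('scene0')
loc=np.array([[-.149,55e-3,.172],[-.149,-55e-3,.172],[-.204,0,.168]])
pt=np.array([[186.8,188.6],[192.7,235.9],[213.6,208.2]]); ps=np.array([[422.3,301.],[430.7,267.7],[398.7,278.3]])
P=atz(t,pt,.17); print(P.round(4)); 
def W(v,L): c,q=np.cos(v[2]),np.sin(v[2]); return np.c_[v[0]+c*L[:,0]-q*L[:,1],v[1]+q*L[:,0]+c*L[:,1],L[:,2]]
f=lambda v,a=(1,1):np.r_[a[0]*(proj(t,W(v,loc))-pt).ravel(),a[1]*(proj(s,W(v,loc))-ps).ravel()]
for a in [(1,1),(1,0),(0,1)]:
    r=least_squares(f,[.5,.5,1.6],args=(a,))
    print(r.x.round(4),f(r.x).round(1))
    print(W(r.x,np.array([[-.184,0,.166],[-.194,0,.166],[-.384,0,.166]])).round(4))
r=least_squares(f,[.5,.5,1.6])
print(proj(t,W(r.x,np.array([[.2,.15,.19],[.2,-.15,.19],[-.2,.15,.19],[-.2,-.15,.19]]))))
print('cds',atz(t,[[323,228]],.05),'saucer',atz(t,[[419,203]],.04),'vase',atz(t,[[485,260],[504,255]],0),'frame',atz(t,[[408,308]],.016))
from scipy.spatial.transform import Rotation as R
o=robot.get_obs();print(R.from_euler('xyz',o['ee_rot']).as_matrix().round(3))
E
```

```text
[[0.6525 0.3047 0.17  ]
 [0.5424 0.2867 0.17  ]
 [0.607  0.2402 0.17  ]]
[0.6343 0.1148 4.9096] [ 13.9  -2.9  15.6  -3.7 -31.9   5.3 -19.   -5.9 -18.7  -5.7  36.5   6.4]
[[0.5982 0.2953 0.166 ]
 [0.5963 0.3051 0.166 ]
 [0.559  0.4914 0.166 ]]
[ 0.6191  0.111  -1.4599] [ 16.7  -2.1  14.4  -2.4 -31.4   4.4 -21.9  -7.5 -16.9  -6.1  35.6   6.8]
[[0.5987 0.2939 0.166 ]
 [0.5976 0.3038 0.166 ]
 [0.5766 0.4927 0.166 ]]
[0.5425 0.4364 1.9211] [  9.6  47.4 -10.7 -44.4  -1.7  -2.3   3.6 -37.5  -3.3  30.5   0.1   0.6]
[[0.6057 0.2635 0.166 ]
 [0.6091 0.2542 0.166 ]
 [0.6743 0.0757 0.166 ]]
[[341.64699012 116.54390395]
 [367.1019962  244.03116863]
 [171.26343042 148.70977446]
 [191.57802527 276.86223753]]
cds [[ 0.57845598 -0.01249296  0.05      ]] saucer [[ 0.64680183 -0.25623705  0.04      ]] vase [[ 0.50573991 -0.43779694  0.        ]
 [ 0.51935656 -0.48949784  0.        ]] frame [[ 0.38033837 -0.23129016  0.016     ]]
[[-0.001  0.358  0.934]
 [-0.002  0.934 -0.358]
 [-1.    -0.002 -0.   ]]
```

```bash
python3 - <<'E'
from h import *
from scipy.optimize import least_squares
t=load('top0'); s=load('scene0')
loc=np.array([[-.149,-55e-3,.172],[-.149,55e-3,.172],[-.204,0,.168]])
pt=np.array([[186.8,188.6],[192.7,235.9],[213.6,208.2]]); ps=np.array([[422.3,301.],[430.7,267.7],[398.7,278.3]])
def W(v,L): c,q=np.cos(v[2]),np.sin(v[2]); return np.c_[v[0]+c*L[:,0]-q*L[:,1],v[1]+q*L[:,0]+c*L[:,1],L[:,2]]
f=lambda v,a=(1,1):np.r_[a[0]*(proj(t,W(v,loc))-pt).ravel(),a[1]*(proj(s,W(v,loc))-ps).ravel()]
for a in [(1,1),(1,0),(0,1)]:
    r=least_squares(f,[.5,.5,1.6],args=(a,))
    print(r.x.round(4),f(r.x).round(1))
    print(W(r.x,np.array([[-.184,0,.166],[-.194,0,.166],[-.384,0,.166]])).round(4))
r=least_squares(f,[.5,.5,1.6])
print(proj(t,W(r.x,np.array([[.2,.15,.19],[.2,-.15,.19],[-.2,.15,.19],[-.2,-.15,.19]]))))
E
```

```text
[0.5744 0.4442 1.7394] [-1.  -0.6 -0.8 -1.3 -1.1 -0.6 -0.7 -1.7 -0.4 -1.9  0.  -0.7]
[[0.6052 0.2628 0.166 ]
 [0.6069 0.253  0.166 ]
 [0.6388 0.0657 0.166 ]]
[0.5727 0.442  1.738 ] [-0.   0.2  0.1 -0.4 -0.1  0.3 -1.6 -2.7 -1.1 -2.7 -0.7 -1.6]
[[0.6033 0.2605 0.166 ]
 [0.605  0.2507 0.166 ]
 [0.6366 0.0633 0.166 ]]
[0.5784 0.4464 1.7386] [-1.8 -2.3 -1.7 -3.  -1.9 -2.3 -0.3 -0.1  0.1 -0.6  0.3  0.7]
[[0.6092 0.265  0.166 ]
 [0.6108 0.2551 0.166 ]
 [0.6426 0.0678 0.166 ]]
[[ 49.95960949 298.05050264]
 [ 37.61710956 172.23754857]
 [218.0212375  271.88024552]
 [200.53261941 142.90485218]]
```

Request:
carry_out([
  [0.36,-1.3,0,0,-7.65],
  [0.36,-1.3,0,0,-7.65],
  [0.36,-1.3,0,0,-7.65],
  [0.36,-1.3,0,0,-7.65],
  [0.36,0,-1,1.1,0],
  [0.36,0,-2,2.25,0],
  [0.36,0,-2,2.25,0],
  [0.36,0,-2,2.25,0],
  [0.36,0,-2,2.25,0],
  [0.36,0,-2,2.25,0],
  [0.36,0,-2,2.25,0],
  [0.36,0,-2,2.25,0],
  [0.36,0,-2,2.25,0],
  [0.36,0,-2,2.25,0],
  [0.36,0,-2,2.25,0],
  [0.36,0,-2,2.25,0],
  [0.36,0,-2,2.25,0],
  [0.36,0,-2,2.25,0],
  [0.36,0,-2,2.25,0],
  [0.36,0,-2,2.25,0],
])

```text
time: 2.1
tool_pos: [0.5933, 0.2642, 0.2747]
ee_rot: [-2.791, 1.569, -2.627]
wrist_force: [0.8, -0.1, -0.5]
width: 0.0604
```

```bash
python3 - <<'E'
from h import *
from scipy.spatial.transform import Rotation as R
s=snap('wrist','w1');o=robot.get_obs();M=R.from_euler('xyz',o['ee_rot']).as_matrix();print(o['time'],o['tool_pos'],o['width'],M.round(3).tolist(),s['pose'].round(3).tolist())
def W(v,L): c,q=np.cos(v[2]),np.sin(v[2]); L=np.array(L); return np.c_[v[0]+c*L[:,0]-q*L[:,1],v[1]+q*L[:,0]+c*L[:,1],L[:,2]]
print(proj(s,W([.5744,.4442,1.7394],[[-.172,-.055,.172],[-.172,.055,.172],[-.204,0,.166],[-.196,-.064,.177],[-.196,.064,.177]])).round(0))
E
```

```text
2.15 [0.59680016 0.26088043 0.27345315] 0.060306513556762295 [[-0.0, -0.159, 0.987], [-0.004, 0.987, 0.159], [-1.0, -0.004, -0.001]] [[-0.162, -0.958, -0.236, 0.525], [0.987, -0.158, -0.038, 0.252], [-0.001, -0.239, 0.971, 0.435], [0.0, 0.0, 0.0, 1.0]]
[[339. 341.]
 [340. 180.]
 [292. 262.]
 [305. 357.]
 [301. 167.]]
```

View pics/w1.png

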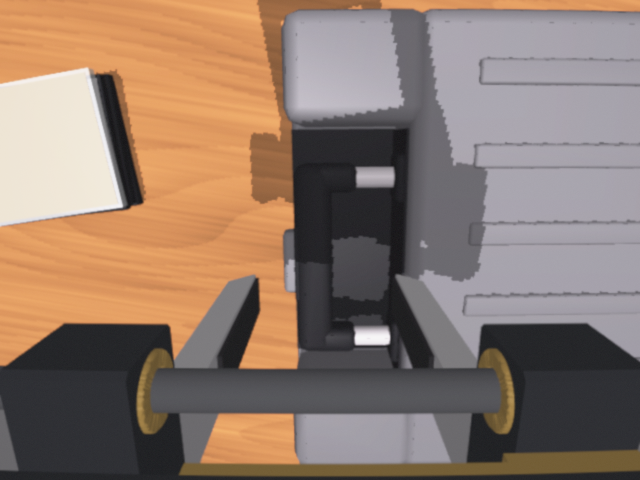

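```bash
cat >> h.py <<'E'
def W(v,L): c,q=np.cos(v[2]),np.sin(v[2]); L=np.array(L,float); return np.c_[v[0]+c*L[:,0]-q*L[:,1],v[1]+q*L[:,0]+c*L[:,1],L[:,2]]
E
python3 - <<'E'
from h import *
from scipy.optimize import least_squares
S=[load('top0'),load('scene0'),load('w1')]
px=[[[186.8,188.6],[192.7,235.9],[213.6,208.2]],[[422.3,301.],[430.7,267.7],[398.7,278.3]],[[373,336],[374,177],[286,261]]]
w=[2.5,1.5,1]
def f(v,k=(0,1,2)):
    L=[[v[3],-.055,.172],[v[3],.055,.172],[-.204,0,.168]]
    return np.concatenate([w[i]*(proj(S[i],W(v,L))-px[i]).ravel() for i in k])
for k in [(0,1,2),(0,2),(2,),(0,)]:
    r=least_squares(f,[.574,.444,1.739,-.145],args=(k,)); v=r.x
    print(k,v.round(4),f(v,k).round(1),W(v,[[-.186,0,.166]]).round(4))
o=robot.get_obs();print(o['tool_pos'])
E
```

```text
(0, 1, 2) [ 0.5714  0.441   1.7493 -0.1471] [-2.   0.5 -0.3 -1.3  0.4 -0.3 -1.  -3.6 -1.3 -3.9 -1.7 -2.2 -0.3  2.
  0.7 -0.2  1.4 -0.1] [[0.6044 0.2579 0.166 ]]
(0, 2) [ 0.5709  0.4404  1.7503 -0.147 ] [-1.5  0.9  0.3 -0.9  0.9 -0.  -0.9  1.5 -0.  -0.8  0.7 -0.6] [[0.6041 0.2574 0.166 ]]
(2,) [ 0.5699  0.4398  1.757  -0.1463] [ 0.1  1.4 -0.1 -1.  -0.  -0.2] [[0.6044 0.257  0.166 ]]
(0,) [ 0.5727  0.4416  1.738  -0.1484] [-0.3  0.5  0.2 -1.1  0.1  0.6] [[0.6037 0.2582 0.166 ]]
[0.59680016 0.26088043 0.27345315]
```

Request:
carry_out([
  [0.36,0,-0.45,0.68,-1],
  [0.36,2,0,0,0],
  [0.36,3,0,0,0],
  [0.36,0.5,0,0,0],
  [0.36,0,0,0,0],
  [0.36,0,0,0,0],
])

```text
time: 2.75
tool_pos: [0.5999, 0.2633, 0.2227]
ee_rot: [0.168, 1.569, 0.354]
wrist_force: [-0.0, 1.5, 0.2]
width: 0.06
```

```bash
python3 - <<'E'
from h import *
from scipy.spatial.transform import Rotation as R
s=snap('wrist','w2');o=robot.get_obs();M=R.from_euler('xyz',o['ee_rot']).as_matrix();print(o['time'],o['tool_pos'],o['wrist_force'],M.round(3).tolist())
E
```

```text
2.8 [0.60016322 0.26343934 0.22329442] [-0.87935153  0.37031125  0.25774091] [[0.003, -0.185, 0.983], [0.001, 0.983, 0.185], [-1.0, 0.0, 0.003]]
```

View pics/w2.png

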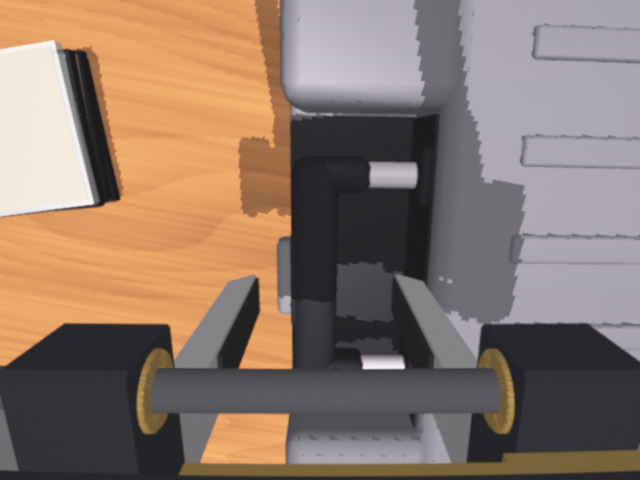

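```bash
python3 - <<'E'
from h import *
from scipy.optimize import least_squares
from scipy.spatial.transform import Rotation as R
S=[load('top0'),load('w1'),load('w2')]
px=[[[186.8,188.6],[192.7,235.9],[213.6,208.2]],[[373,336],[374,177],[286,261]],[[383,362],[393,175],[278,275]]]
w=[2.5,1,1]
def f(v,k):
    L=[[v[3],-.055,.172],[v[3],.055,.172],[-.204,0,.168]]
    return np.concatenate([w[i]*(proj(S[i],W(v,L))-px[i]).ravel() for i in k])
for k in [(0,1,2),(1,2),(2,)]:
    r=least_squares(f,[.574,.444,1.739,-.145],args=(k,)); v=r.x
    print(k,v.round(4),f(v,k).round(1),W(v,[[-.186,0,.166]]).round(4))
o=robot.get_obs();p=o['tool_pos'];M=R.from_euler('xyz',o['ee_rot']).as_matrix();print(p)
# fingertip inner edges at +-30mm, 19mm below
for sgn in (1,-1):print(proj(S[2],[p+M@[.019,sgn*.03,-.008]]).round(0),proj(S[2],[p+M@[.019,sgn*.03,.008]]).round(0))
E
```

```text
(0, 1, 2) [ 0.5703  0.4395  1.7512 -0.1461] [-1.6  1.5  0.4 -0.3  1.9  0.4 -0.7  0.7  0.  -1.8 -0.6 -1.4  0.6  7.5
 -0.8 -2.4  1.5 -0.7] [[0.6037 0.2565 0.166 ]]
(1, 2) [ 0.5698  0.4391  1.7542 -0.1457] [-0.2  0.5  0.  -2.1 -1.1 -1.4  1.2  7.2 -0.9 -2.7  0.9 -0.6] [[0.6037 0.2562 0.166 ]]
(2,) [ 0.5697  0.4386  1.7523 -0.1453] [ 0.9  6.5 -0.8 -3.6  0.  -1.6] [[0.6033 0.2556 0.166 ]]
[0.60016322 0.26343934 0.22329442]
[[394. 279.]] [[392. 312.]]
[[260. 279.]] [[262. 312.]]
```

Request:
carry_out([
  [0.36,0,-0.7,0.2,0],
  [0.36,2,0,0,0],
  [0.36,2,0,0,0],
  [0.36,1.7,0,0,0],
  [0.36,0,0,0,0],
  [0.36,0,0,0,0],
  [0.36,0,0,0,0],
])

```text
time: 3.5
tool_pos: [0.6039, 0.2567, 0.1664]
ee_rot: [0.134, 1.567, 0.32]
wrist_force: [0.7, 0.5, 0.0]
width: 0.06
```

Request:
carry_out([
  [0.5,0,0,0,0],
  [0.58,0,0,0,0],
  [0.62,0,0,0,0],
  [0.64,0,0,0,0],
  [0.66,0,0,0,0],
  [0.66,0,0,0,0],
])

```text
time: 4.1
tool_pos: [0.6037, 0.2542, 0.1648]
ee_rot: [-1.452, 1.566, -1.268]
wrist_force: [0.5, -6.2, 1.7]
width: 0.032
```

Request:
carry_out([
  [0.68,0,-0.1,0,0],
  [0.7,0,0,0,0],
  [0.72,0,0,0,0],
  [0.74,0,0,0,0],
  [0.74,0,0,0,0],
])

```text
time: 4.6
tool_pos: [0.6032, 0.2566, 0.1647]
ee_rot: [0.842, 1.569, 1.028]
wrist_force: [-0.7, 2.5, 2.3]
width: 0.0258
```

Request:
carry_out([
  [1,0,0,0,0],
  [1,0,0,0,0],
  [1,0,0,0,0],
])

```text
time: 4.9
tool_pos: [0.6033, 0.2559, 0.1647]
ee_rot: [0.485, 1.57, 0.671]
wrist_force: [1.3, 2.4, 3.4]
width: 0.0256
```

Request:
carry_out([
  [1,0,-0.3,0,0],
  [1,0,-0.4,0,0],
  [1,0,-0.4,0,0],
  [1,0,-0.4,0,0],
  [1,0,-0.5,0,0],
  [1,0,0,0,0],
])

```text
time: 5.5
tool_pos: [0.6071, 0.2346, 0.1647]
ee_rot: [-1.501, 1.57, -1.317]
wrist_force: [0.3, -0.8, 6.4]
width: 0.0258
```

```bash
python3 - <<'E'
from h import *
from scipy.spatial.transform import Rotation as R
snap('top','t2');o=robot.get_obs();print(o['time'],o['tool_pos'],o['wrist_force'],o['wrist_torque'],R.from_euler('xyz',o['ee_rot']).as_matrix().round(3).tolist())
a=cv2.imread('pics/top0.png');b=cv2.imread('pics/t2.png')
g=[cv2.cvtColor(i[150:290,30:180],6).astype(np.float32) for i in (a,b)]
print(cv2.phaseCorrelate(g[0],g[1]))
E
```

```text
5.55 [0.60708373 0.23452997 0.16466427] [-0.44139334 -0.19747338  5.48513955] [-0.03229121 -0.03883655 -0.12263615] [[0.0, -0.184, 0.983], [-0.001, 0.983, 0.184], [-1.0, -0.001, 0.0]]
((-0.0690267471215833, -0.05669882242145263), 0.5744841404314395)
```

Request:
carry_out([
  [1,-0.05,-0.5,0,0],
  [1,-0.05,-0.7,0,0],
  [1,0,-0.8,0,0],
  [1,0,-0.8,0,0],
  [1,0,-0.8,0,0],
  [1,0,-0.8,0,0],
  [1,0,-0.8,0,0],
  [1,0,-0.8,0,0],
  [1,0,-0.4,0,0],
  [1,0,0,0,0],
])

```text
time: 6.55
tool_pos: [0.6182, 0.1713, 0.1647]
ee_rot: [-2.469, 1.568, -2.284]
wrist_force: [-1.9, -2.2, 0.4]
width: 0.0257
```

Request:
carry_out([
  [1,0,-0.5,0,0],
  [1,0,-0.7,0,0],
  [1,0,-0.8,0,0],
  [1,0,-0.8,0,0],
  [1,0,-0.8,0,0],
  [1,0,-0.8,0,0],
  [1,0,-0.8,0,0],
  [1,0,-0.8,0,0],
  [1,0,-0.8,0,0],
  [1,0,-0.6,0,0],
  [1,0,-0.4,0,0],
  [1,0,0,0,0],
])

```text
time: 7.75
tool_pos: [0.6317, 0.0947, 0.1647]
ee_rot: [-2.899, 1.566, -2.714]
wrist_force: [-6.2, -1.0, 0.2]
width: 0.0258
```

```bash
python3 - <<'E'
from h import *
from scipy.spatial.transform import Rotation as R
for n in range(3):
  s=snap('top','t3');o=robot.get_obs();print(o['time'],o['tool_pos'],o['wrist_force'],R.from_euler('xyz',o['ee_rot']).as_matrix()[:2,1].round(3).tolist())
a=cv2.imread('pics/top0.png');b=cv2.imread('pics/t3.png')
g=[cv2.cvtColor(i[150:290,30:180],6).astype(np.float32) for i in (a,b)]
print(cv2.phaseCorrelate(g[0],g[1]))
cv2.imwrite('pics/t3c.png',cv2.resize(b[130:310,150:370],None,fx=3,fy=3,interpolation=2))
E
```

```text
7.8 [0.63165847 0.09471298 0.16467362] [-6.30858059 -2.06564993  1.50842135] [-0.184, 0.983]
7.85 [0.63166437 0.09475108 0.16470335] [-6.593054   -1.55014426  1.1965904 ] [-0.184, 0.983]
7.9 [0.63166264 0.09473425 0.16468955] [-5.88620909 -0.75500925  1.31100031] [-0.184, 0.983]
((-0.013087613667636333, -0.03432242894422188), 1.0059644865106654)
```

View pics/t3c.png

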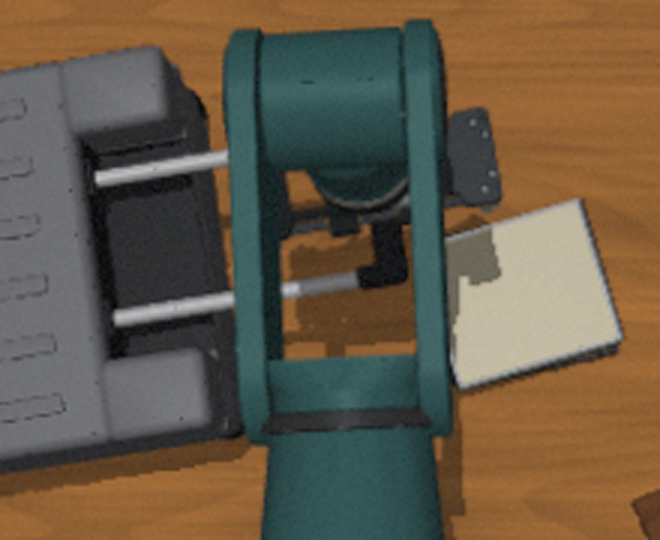

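Request:
carry_out([
  [0.5,0,0,0,0],
  [0.45,0,0,0,0],
  [0.45,0,0.1,0,0.7],
  [0.45,0,0,0,0],
])

```text
time: 8.3
tool_pos: [0.6335, 0.0973, 0.1657]
ee_rot: [-0.094, 1.569, 0.08]
wrist_force: [-0.1, -0.0, 0.1]
width: 0.0509
```

Request:
carry_out([
  [0.45,0,0,-1.2,0],
  [0.45,0,0,-1.2,0],
  [0.45,0,0,-1.2,0],
  [0.45,0,0,0,0],
  [0.45,0,0,0,0],
])

```text
time: 8.8
tool_pos: [0.5979, 0.0912, 0.1657]
ee_rot: [-0.059, 1.569, 0.115]
wrist_force: [0.6, 0.7, -0.5]
width: 0.0515
```

```bash
python3 - <<'E'
from h import *
s=snap('wrist','w4');o=robot.get_obs();print(o['time'],o['tool_pos'],o['wrist_force'])
E
```

```text
8.85 [0.59803523 0.0912413  0.16553623] [-0.94635824 -0.32887861 -0.0893349 ]
```

View pics/w4.png

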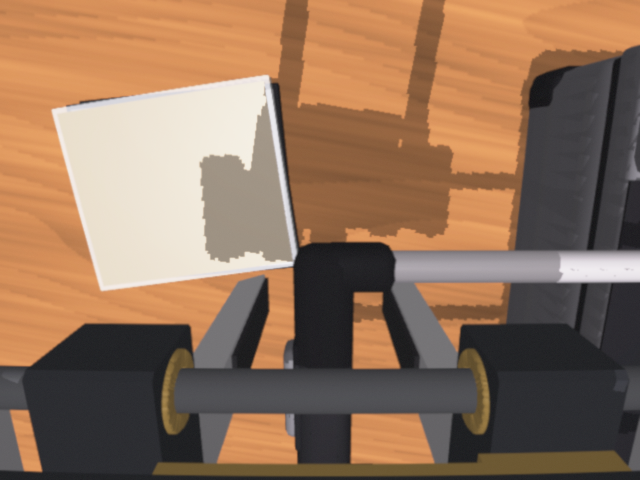

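```bash
python3 - <<'E'
from h import *
from scipy.spatial.transform import Rotation as R
s=load('w4');o=robot.get_obs();p=o['tool_pos'];M=R.from_euler('xyz',o['ee_rot']).as_matrix()
for h in (-.007,0,.007):
  for z in (-.008,.008): print(h,z,proj(s,[p+M@[h,y,z] for y in (-.0257,-.012,.012,.0257)]).round(0).tolist())
print('bar end y=64, top z=.177: tool z for row 243, and sleeve edge 293')
a=atz(s,[[325,243],[375,293],[375,243],[297,350],[352,350]],.177); print(((a-p)@M).round(4))
E
```

```text
-0.007 -0.008 [[262.0, 300.0], [297.0, 300.0], [358.0, 300.0], [393.0, 300.0]]
-0.007 0.008 [[263.0, 337.0], [297.0, 337.0], [357.0, 337.0], [391.0, 337.0]]
0 -0.008 [[264.0, 293.0], [298.0, 293.0], [357.0, 293.0], [390.0, 293.0]]
0 0.008 [[266.0, 329.0], [298.0, 329.0], [356.0, 329.0], [389.0, 329.0]]
0.007 -0.008 [[266.0, 287.0], [299.0, 287.0], [355.0, 287.0], [388.0, 287.0]]
0.007 0.008 [[268.0, 322.0], [299.0, 322.0], [355.0, 322.0], [386.0, 322.0]]
bar end y=64, top z=.177: tool z for row 243, and sleeve edge 293
[[-0.0115 -0.0009 -0.0321]
 [-0.0115  0.018  -0.0125]
 [-0.0115  0.0175 -0.032 ]
 [-0.0114 -0.0119  0.0113]
 [-0.0115  0.0097  0.0114]]
```

Request:
carry_out([
  [0.6,0,-0.1,0,0],
  [0.68,0,0,0,0],
  [0.72,0,0,0,0],
  [0.75,0,0,0,0],
  [1,0,0,0,0],
  [1,0,0,0,0],
  [1,0,0,0,0],
])

```text
time: 9.55
tool_pos: [0.5977, 0.0904, 0.1651]
ee_rot: [1.038, 1.57, 1.212]
wrist_force: [0.9, 1.2, -0.8]
width: 0.0237
```

Request:
carry_out([
  [1,0,-0.3,0,0],
  [1,0,-0.5,0,0],
  [1,0,-0.5,0,0],
  [1,0,-0.5,0,0],
  [1,0,-0.3,0,0],
  [1,0,0,0,0],
])

```text
time: 10.15
tool_pos: [0.6011, 0.0706, 0.1652]
ee_rot: [1.454, 1.568, 1.629]
wrist_force: [0.2, 4.5, -0.9]
width: 0.0241
```

Request:
carry_out([
  [1,0,-0.2,0,0],
  [1,0,-0.1,0,0],
  [1,0,0,0,0],
])

```text
time: 10.45
tool_pos: [0.6016, 0.068, 0.1651]
ee_rot: [1.461, 1.568, 1.635]
wrist_force: [0.7, 5.2, -0.5]
width: 0.0235
```

Request:
carry_out([
  [1,0,-0.1,0,0],
  [1,0,-0.1,0,0],
  [1,0,0,0,0],
])

```text
time: 10.75
tool_pos: [0.6022, 0.0645, 0.1651]
ee_rot: [0.505, 1.571, 0.678]
wrist_force: [1.1, 2.7, -0.9]
width: 0.0237
```

Request:
carry_out([
  [1,0,-0.1,0,0],
  [1,0,0,0,0],
])

```text
time: 10.95
tool_pos: [0.6024, 0.0633, 0.1652]
ee_rot: [-0.115, 1.571, 0.058]
wrist_force: [1.7, 1.7, -1.5]
width: 0.0239
```

```bash
python3 - <<'E'
from h import *
for n in range(2):
  s=snap('wrist','w5');o=robot.get_obs();print(o['time'],o['tool_pos'],o['wrist_force'].round(1))
t=snap('top','t5')
a=cv2.imread('pics/top0.png');b=cv2.imread('pics/t5.png')
g=[cv2.cvtColor(i[150:290,30:180],6).astype(np.float32) for i in (a,b)]
print(cv2.phaseCorrelate(g[0],g[1]))
w=[cv2.imread(f'pics/{n}.png')[230:470,250:370] for n in ('w4','w5')]
cv2.imwrite('pics/z5.png',cv2.resize(np.hstack(w),None,fx=2.5,fy=2.5,interpolation=2))
E
```

```text
11.0 [0.60241103 0.06329764 0.16515903] [ 2.3  2.4 -2.4]
11.05 [0.60240117 0.06332109 0.16514933] [ 1.9  1.7 -2.4]
((0.004443199203322479, -0.026679686110767875), 1.0002087121539647)
```

View pics/z5.png

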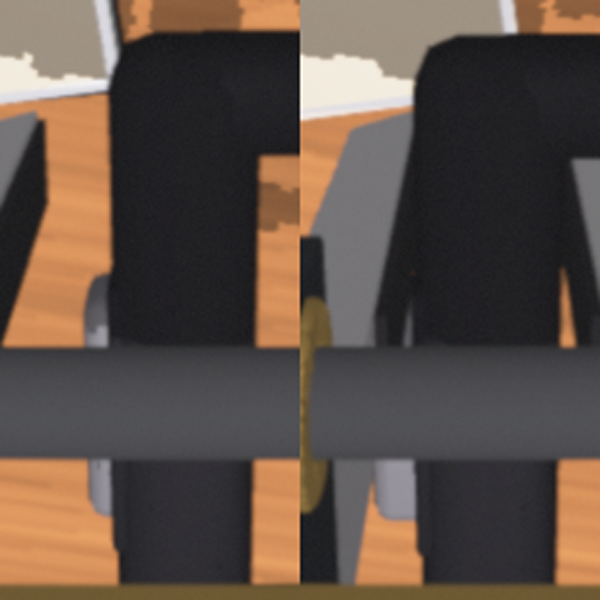

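The left half is before the last pull, with the button about 25 px proud. The right half is now, at about 40 px, so the button has popped out. I'll test the lock with a gentle pull.

Request:
carry_out([
  [1,0,-0.1,0,0],
  [1,0,-0.1,0,0],
  [1,0,0,0,0],
])

```text
time: 11.4
tool_pos: [0.6025, 0.0627, 0.1652]
ee_rot: [1.485, 1.569, 1.659]
wrist_force: [1.4, 5.4, -2.9]
width: 0.024
```

Request:
carry_out([
  [1,0,-0.1,0,0],
  [1,0,0,0,0],
])

```text
time: 11.6
tool_pos: [0.6025, 0.0626, 0.1651]
ee_rot: [1.537, 1.567, 1.712]
wrist_force: [1.7, 8.4, -2.1]
width: 0.0237
```

Request:
carry_out([
  [1,0,0.2,0,0],
  [1,0,0.2,0,0],
  [1,0,0,0,0],
  [1,0,0,0,0],
])

```text
time: 12.0
tool_pos: [0.6023, 0.0638, 0.1652]
ee_rot: [-1.363, 1.57, -1.19]
wrist_force: [2.2, -0.5, -3.4]
width: 0.0239
```

```bash
python3 - <<'E'
from h import *
s=snap('top','t6');o=robot.get_obs();print(o['time'],o['tool_pos'],o['wrist_force'].round(1),o['width'])
a=cv2.imread('pics/top0.png');b=cv2.imread('pics/t6.png')
for n,(r0,r1,c0,c1) in {'case':(150,290,30,180),'cds':(190,265,285,362),'sauc':(170,240,385,455),'vase':(235,280,470,525),'frame':(262,355,355,460)}.items():
  g=[cv2.cvtColor(i[r0:r1,c0:c1],6).astype(np.float32) for i in (a,b)]
  print(n,np.round(cv2.phaseCorrelate(*g)[0],2),cv2.phaseCorrelate(*g)[1])
cv2.imwrite('pics/t6c.png',cv2.resize(b[120:360,20:540],None,fx=1.5,fy=1.5))
E
```

```text
12.05 [0.60231738 0.06372616 0.1651729 ] [ 3.5 -1.7 -4.6] 0.02374490026616279
case [ 0.02 -0.03] 0.9997123841886167
cds [-0.09  0.62] 0.4590516119003296
sauc [0.01 0.01] 1.0022475391994288
vase [-0.03  0.56] 0.981494476530287
frame [ 0.05 -0.03] 1.0544234740513343
```

View pics/t6c.png

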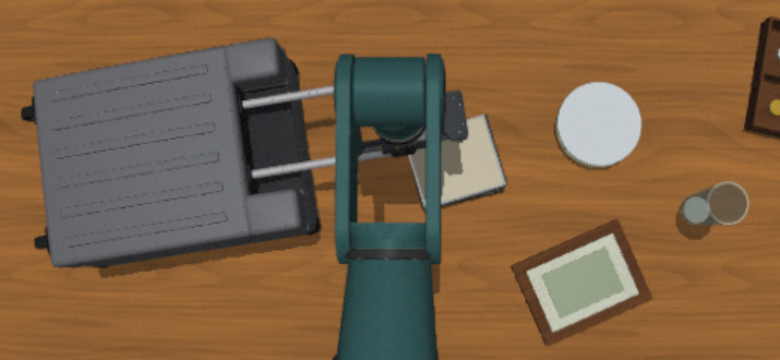

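```bash
python3 -c "
from bench import robot
print(robot.close_job())"
```

```text
the job is handed in; nothing more can be done
None
```

The handle is drawn out to its second stop and locked, the button is back out, and the arm is still holding the grip. The job is handed in at about 12 s of the 38 s allowed.

**What I did:**
1. I pinched the bar over the button. The width read 25.7 mm, which means the button was fully in.
2. I drew the handle out about 164 mm, past the first stop, and opened the fingers.
3. I regripped the bar about 32 mm to one side of its middle, clear of the button, and drew on until the handle locked.

**Last checks:**
- **Extension:** about 0.19 m, worked out from how far the tool moved.
- **Button:** in the wrist picture it stands clearly further out than before the last pull.
- **Lock:** an 8 N pull moved the handle by well under a millimetre. I did not test it by pushing.
- **Case, saucers and frame:** none shifted in the top view (under 0.1 px).
- **Vase and CDs:** the image comparison gave about 0.6 px for each. The CD pile was partly hidden by the arm and its shadow, so that figure means little. I did not look further into the vase figure, but the arm never went near it.
- **Hold:** the final wrist force was about 6 N.

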